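# Wedge the dial gauge into the tapered dovetail of the run-out stand

## Task

Mount the dial gauge on the sloping run-out stand: slide the dovetailed foot of its carriage, narrow end first, into the lower end of the stand's tapered way, up the slope towards the wheel, and press it home firmly until it wedges tight and stays up there by itself when you let go. How far up it jams depends on where the side rail was last clamped, so go by feel, and never ram it; leave the other things on the bench as they are.

Things in the scene. Friction and masses are not known exactly. Their poses are not given: they have to be found in the camera images.
- gauge_slide: gauge carriage, loose, 0.35 to 0.6 kg, upright on the bench: steel dovetail foot, aluminium plate (90 x 36 mm, z 16 to 24 mm), black grip post, dial gauge. Origin: centre of the foot's underside; x to the nose, z up. Foot: x -45 to 45, 16 mm high, underside 40 mm wide at the nose and 52.6 at the tail; flanks lean inward 30 deg going up. Centre of mass about x -6, z 22
- grip (a point): point on the axis of the carriage's grip post, 55 mm above the foot's underside; axes as the carriage. The black ribbed post is 26 x 26 mm, at x -44 to -18, z 24 to 70 mm in the carriage's frame; free on both y sides
- nose (a point): middle of the lower edge of the foot's narrow end, 45 mm ahead of the carriage's origin; this end enters the way first
- dial (a point): centre of the gauge's white face, 22 mm ahead of and 55 mm above the carriage's origin. The gauge is 57 mm round, its lower side 29 mm above the foot's underside; its plunger points along +x, tip at x 76, z 40 mm
- way: dovetail way on a fixed blue stand, rising at 30 deg. Origin: middle of its floor at the lower, wide, open end (mouth), 75 mm above the bench, free space below it; x up the way, y across, z square to the floor. 14 mm deep; floor 51 mm wide at the mouth, each side closing in by 4 deg; flanks overhang 30 deg like the foot's, so it enters only lengthwise, its axes along the way's
- way_top (a point): middle of the way's floor at its upper, narrow end, 130 mm from the mouth. The steel side rail (-y) is clamped up to 1.7 mm in or out from nominal, unseen: the foot starts to wedge with the carriage's origin 20 to 50 mm past the mouth, up to 1.5 mm off the middle
- gib: brass strip, the way's +y flank, on stiff springs (40 N/mm); origin and axes as the way. Once the foot touches both flanks, a push up the way that builds to 20 to 25 N drives it 3 to 5 mm on and it sticks; over about 45 N strains the gib. Flanks are oiled (friction about 0.27): a foot that is not wedged slides back out when let go
- wheel_rim (a point): nearest point of the green wheel fixed on the stand's upper part, 152 mm up from the mouth, 45 mm off the floor; the wheel is 140 mm round, 14 to 76 mm off the floor. Its top is the highest point of the stand, 285 mm above the bench. The wedged gauge's plunger stays clear of it
- tape_roll: roll of blue tape on the bench, 84 x 105 x 48 mm, loose; origin under its middle
- amber_box: small orange carton, 54 x 54 x 25 mm, loose; origin under its middle
- black_box: small black carton, 54 x 54 x 25 mm, loose; origin under its middle
- oil_can: spray can with a red cap, 54 mm round, 200 mm high, standing loose; origin under its middle

How it is judged:
On the way:
1. the carriage's foot is in the way, nose first, lying along it (x of gauge_slide in the frame of way above -0.015 m and y of gauge_slide in the frame of way between -0.004 and 0.004 m and z of gauge_slide in the frame of way between -0.004 and 0.004 m and angle between the x axis of gauge_slide and the x axis of way, either way round below 0.06 rad and angle between the z axis of gauge_slide and the z axis of way, either way round below 0.06 rad), for 0.1 s.
At the end, for the whole second after the job is handed in: the carriage sits along the way, nose up the slope (within 0.06 rad), its origin at least 12 mm past the mouth and within 4 mm of the way's floor and middle, at rest (under 5 mm/s), let go, and wedged: it still presses on the brass gib with more than 2 N (x of gauge_slide in the frame of way above 0.012 m and y of gauge_slide in the frame of way between -0.004 and 0.004 m and z of gauge_slide in the frame of way between -0.004 and 0.004 m and angle between the x axis of gauge_slide and the x axis of way, either way round below 0.06 rad and angle between the z axis of gauge_slide and the z axis of way, either way round below 0.06 rad and contact force between gauge_slide and gib above 2 N and linear speed of gauge_slide below 0.005 m/s); the robot touches nothing.
It fails at once if the carriage is rammed: it presses on the brass gib with more than 60 N (a push of 30 N up the way does not do that) (contact force between gauge_slide and gib above 60 N).
It fails at once if a bystander (tape roll, either carton, spray can) is moved by more than 30 mm (distance of any of tape_roll, amber_box, black_box, oil_can from where it was at the start of the episode above 0.03 m).
It also fails if it takes over 53 s, if anything falls off the work surface, if the arm or the gripper's body presses on something with over 40 N, if the wrist force passes 120 N, or if a joint passes its speed limit or range.

## Robot

A 7-joint arm with a two-finger parallel gripper is mounted at the origin on a cart in front of the work surface, level with it; the furniture and walls round the work are solid. World frame = base frame: x ahead of the robot, y to its left, z up, the work surface at z = 0. Lengths are in m, angles in rad, forces in N, time in s.
With the tool pointing down it reaches from about 0.425 to 0.925 m from the base axis. Payload 6.8 kg.
Tool frame: the origin (TCP) lies between the finger pads; the fingertips stand 14 mm ahead of it and the grasp point (between the pads) lies 5 mm behind it; z points along the fingers, y is the line along which they close (so a half turn about z gives the same grasp; the last joint's range is limited). The gripper opens to 85 mm and grips with 20 to 120 N. Pads are 22 mm wide; open, the fingers measure 114 mm over their backs; the gripper's body (76 mm by 85 mm) begins 54 mm behind the grasp point. The pads swing forward as they close: fully open they stand 13 mm farther back than shut.
Start: joints at [-1.315, 0.477, 0.022, 1.555, -0.011, 1.109, -0.083], TCP at [0.24, 0.631, 0.221] pointing down, gripper open.
Joint ranges: [-2.96, 2.96], [-0.34, 2.1], [-1.41, 1.46], [0.24, 2.44], [-1.37, 4.51], [0.17, 1.92], [-2.96, 2.96]. Speed limits (rad/s): [2.39, 2.39, 3.14, 3.14, 3.14, 3.14, 3.14].

## Interface

Orientations are given as a rotation vector (axis times angle).
In Python, from bench import r, eyes, ticket gives the robot as it stands. The module is installed in compiled form; this text tells all that it offers.
- The arm moves only by the tool arm_command, never from a script. Its argument "plan" is text: rows parted by semicolons, each of 4 numbers parted by spaces: the shift along the tool's x, y, z in m, then the turn about the tool's z in degrees. In form: tx ty tz yaw; .... A call has 1 to 20 rows; each row shifts and turns the commanded pose from where the row before left it, along the tool's axes as they then stand; what a row does not reach is not made up. A row lasts 1/8 s, in which the tool goes at most 62.5 mm and 10.7 degrees, less where a joint would pass 70% of its speed; a pose out of reach is approached as far as the arm can. A call is refused whole if a number of a shift passes 0.0625 or a number of a turn 10.7, either way. A call with a gripper value outside its range is refused whole. "hand" is the closure, from -1 (fully open) to 1 (shut), set as the call begins (left out, the last holds). The fingers move at their own pace and stop on an object; "grip_force" is the grip in N (left out, the last holds). Time passes only in rows, so rows that do not move let the fingers close. It gives the time, the measured TCP pose, the force, the opening and the grip force at its end, in the units of the state.
- r.get_obs(): the state, without advancing time (a new reading comes with each control period).
- eyes.grab_frame(name): name is "scene" or "top" or "wrist"; returns (picture, depth): 400x640x3 uint8, red, green, blue; 400x640 float32, m along the optical axis (not along the pixel's ray), 0 where there is no reading.
- eyes.calibration(name): a dict with "fov_y" (degrees; the focal length in pixels is half the picture's height over the tangent of half this angle, whatever the lens; pixels are square), "cx", "cy" (the principal point, pixels), "origin" and "attitude" of the camera in the world; the wrist camera has in their place "tool_from_camera" (4x4, takes a point from camera to tool coordinates, whose origin is the TCP and whose axes are the flange's). Camera axes: x right, y up, looking along -z (the intrinsics and any distortion apply to the point x, -y, -z); pixel columns grow to the right and rows downward; lengths in m; the calibration is good to about 2 mm. The wrist camera is an equidistant fisheye: a pixel r from the principal point sees the ray r / f radians off the axis. A picture is of the moment at which its call begins: read the wrist's pose just before it. calibration takes no time and is no camera call.
- ticket.hand_in(): hands the job in; it is judged then, once.
The state is a dict: "clock": time; "joints": joint angles; "qvel": joint speeds; "tau": joint torques, N m; "tcp_pos": TCP position; "orientation": TCP orientation; "contact_force": force on the tool from outside, world axes, zero at the start; "moment": the same for the moment, N m; "grip_width": finger opening in m; "gripper_force": force on a finger pad.
Only numpy, scipy, OpenCV 4.12 (cv2) and the standard library are available. Lean on these libraries where they do the work, as an engineer would, in place of code of your own. Each camera call takes 0.05 s, during which the arm holds its last target. There are 200 camera calls.

## Working session

There is one attempt and no reset: what is moved stays moved. The work goes in short steps, Python scripts to look and compute and a tool call to move; the robot and the scene stay as the last step left them, time stands still between calls to the robot, and variables do not carry over. Pictures are saved under pics/ and viewed, at most 10 in all, crops included, and the job is handed in when it is done.

Besides the shell and the picture viewer there is one more tool, called after "Call:" by a JSON object that holds its "method" and its "body". arm_command: Moves the arm, as the interface text tells. Its arguments: {"type":"object","properties":{"plan":{"type":"string"},"hand":{"type":"number"},"grip_force":{"type":"number"}},"required":["plan"]}

```bash
mkdir -p pics; cat > h.py <<'E'
import numpy as np, cv2
from scipy.spatial.transform import Rotation as R
from bench import r, eyes, ticket
def att(c):
    a=np.array(c["attitude"],float)
    return a if a.shape==(3,3) else (R.from_rotvec(a) if a.size==3 else R.from_quat(a)).as_matrix()
def cloud(name):
    im,d=eyes.grab_frame(name); c=eyes.calibration(name)
    f=200/np.tan(np.radians(c["fov_y"])/2)
    v,u=np.mgrid[0:400,0:640]
    P=np.stack([(u-c["cx"])/f*d,-(v-c["cy"])/f*d,-d],-1)
    W=P@att(c).T+np.array(c["origin"]); W[d==0]=np.nan
    return im,d,W
E
python3 - <<'E'
from h import *
for n in("scene","top"):
    c=eyes.calibration(n);print(n,c)
    im,d,W=cloud(n);np.savez(f"{n}.npz",im=im,W=W)
    cv2.imwrite(f"pics/{n}.png",im[...,::-1])
print(eyes.calibration("wrist"));print(r.get_obs())
E
```

```text
scene {'fov_y': 47.46028421030999, 'cx': 316.85714194719765, 'cy': 199.32941181883618, 'origin': array([-0.17643348, -0.84600983,  0.67547497]), 'attitude': array([ 1.06184964, -0.41794274, -0.63586456])}
top {'fov_y': 42.08592404555109, 'cx': 315.05969809724616, 'cy': 200.44026752986144, 'origin': array([ 0.42708323, -0.00443683,  1.7239623 ]), 'attitude': array([ 0.05954896, -0.07270939, -1.56397909])}
{'fov_y': 65.70646984690485, 'cx': 321.59472634984127, 'cy': 202.1328511370742, 'tool_from_camera': array([[ 1.11397806e-03,  9.62901843e-01,  2.69849588e-01,
         6.95314990e-02],
       [ 9.99999235e-01, -9.27603028e-04, -8.18183730e-04,
         1.51973120e-04],
       [-5.37517326e-04,  2.69850293e-01, -9.62902140e-01,
        -1.52516124e-01],
       [ 0.00000000e+00,  0.00000000e+00,  0.00000000e+00,
         1.00000000e+00]])}
{'clock': 0.1, 'joints': array([-1.31508759,  0.47773479,  0.02234172,  1.55635732, -0.01149588,
        1.10927006, -0.08306211]), 'qvel': array([-0.00060176, -0.00103415,  0.00112853, -0.00215964, -0.0006635 ,
        0.00088939,  0.00106868]), 'tau': array([ 4.35507274e-03, -5.97751629e+01,  1.61359034e+00, -2.81951487e+01,
        1.28138877e-02,  5.12026323e-03,  8.02646696e-06]), 'tcp_pos': array([0.24000721, 0.63030604, 0.22040928]), 'orientation': array([-5.68197666e-01, -3.08960334e+00,  2.56332237e-03]), 'contact_force': array([-0.35899288,  0.29190655, -0.27824732]), 'moment': array([-0.03429122, -0.00541311, -0.02189436]), 'gripper_force': 0.0, 'grip_width': 0.08523761464619078}
```

View pics/scene.png

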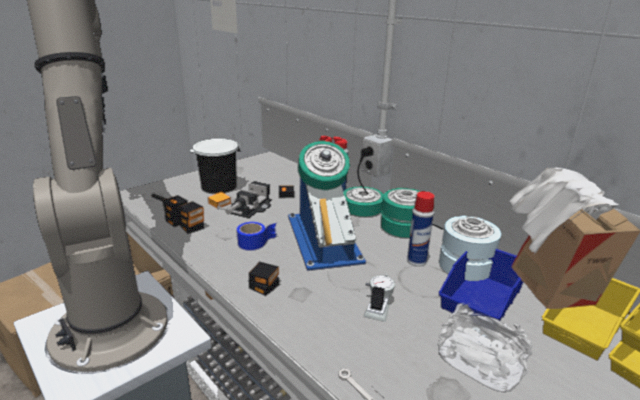

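View pics/top.png

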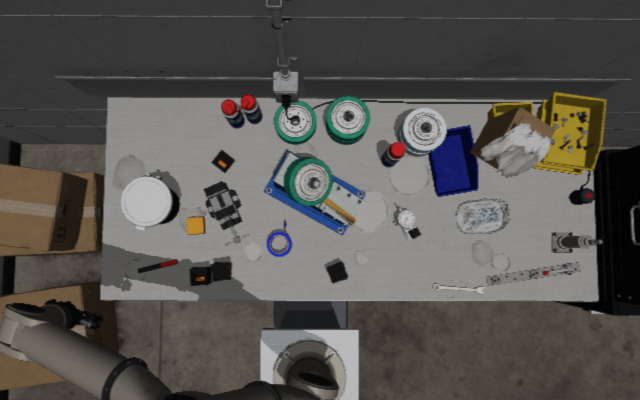

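The scene view shows the carriage at about (380,295) and the stand's way at (330,225). In the top view they are at (407,220) and (340,208), and the wheel is up-left of the mouth. Next I'll measure from the clouds.

```bash
python3 - <<'E'
from h import *
t=np.load("top.npz");s=np.load("scene.npz")
a=cv2.resize(t["im"][150:250,260:430],None,fx=4.7,fy=4.7,interpolation=cv2.INTER_CUBIC)
cv2.imwrite("pics/topc.png",a[...,::-1])
a=cv2.resize(s["im"][130:330,280:420],None,fx=3,fy=3,interpolation=cv2.INTER_CUBIC)
cv2.imwrite("pics/scc.png",a[...,::-1])
for k,(n,(u0,u1,v0,v1)) in {"top":(t,(390,425,200,242)),"scene":(s,(360,400,270,325))}.items():
    W=n["W"][v0:v1,u0:u1]; 
    print(k); 
    m=W[...,2]>0.006
    print("pts",m.sum(), np.nanmedian(W[...,2][~m]))
    for lo,hi in((.006,.03),(.03,.066),(.066,.075),(.075,.1)):
        q=W[(W[...,2]>lo)&(W[...,2]<hi)]
        if len(q):print(lo,hi,len(q),q.mean(0).round(4),q.min(0).round(3),q.max(0).round(3))
# way slope plane
for k,n in(("top",t),("scene",s)):
    print(k)
    for (u,v) in ([(345,215),(335,208),(330,205),(350,218),(365,198),(306,180)] if k=="top" else [(325,228),(335,225),(343,232),(326,212),(335,205),(325,165),(343,245)]):
        print(u,v,n["W"][v,u].round(4),n["im"][v,u])
E
```

```text
top
pts 531 -0.0004489370741576071
0.006 0.03 143 [ 0.4939 -0.3237  0.0129] [ 0.44  -0.38   0.006] [ 0.576 -0.266  0.029]
0.03 0.066 327 [ 0.5065 -0.3137  0.0527] [ 0.449 -0.351  0.03 ] [ 0.56  -0.279  0.065]
0.066 0.075 56 [ 0.4673 -0.338   0.0702] [ 0.452 -0.356  0.066] [ 0.506 -0.323  0.075]
0.075 0.1 5 [ 0.466  -0.3419  0.0778] [ 0.458 -0.351  0.076] [ 0.474 -0.329  0.08 ]
scene
pts 861 -0.0011188666739784248
0.006 0.03 234 [ 0.462  -0.3428  0.0176] [ 0.44  -0.362  0.006] [ 0.52  -0.32   0.029]
0.03 0.066 536 [ 0.4883 -0.3239  0.0495] [ 0.444 -0.355  0.03 ] [ 0.556 -0.278  0.066]
0.066 0.075 91 [ 0.4608 -0.3381  0.0687] [ 0.444 -0.354  0.066] [ 0.478 -0.322  0.072]
top
345 215 [ 0.5185 -0.1109  0.1114] [117  85  39]
335 208 [ 0.5388 -0.0789  0.1305] [147 108  50]
330 205 [ 0.5471 -0.063   0.1419] [150 111  53]
350 218 [ 0.5099 -0.1274  0.0988] [112  82  39]
365 198 [ 5.819e-01 -1.848e-01  5.000e-04] [158 155 153]
306 180 [0.6083 0.0096 0.2642] [145 143 140]
scene
325 228 [ 0.5142 -0.1097  0.1054] [159 124  61]
335 225 [ 0.5537 -0.1053  0.0982] [216 222 221]
343 232 [ 0.5437 -0.1453  0.0985] [201 209 210]
326 212 [ 0.545  -0.0789  0.1287] [216 172  97]
335 205 [ 0.5797 -0.076   0.1369] [213 218 218]
325 165 [ 0.5846 -0.0279  0.2345] [196 194 196]
343 245 [ 0.587  -0.1056  0.0242] [52 59 76]
```

View pics/topc.png

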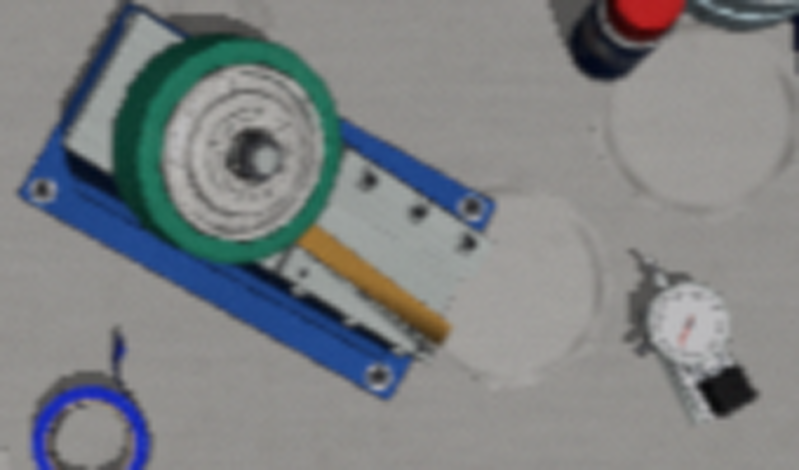

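View pics/scc.png

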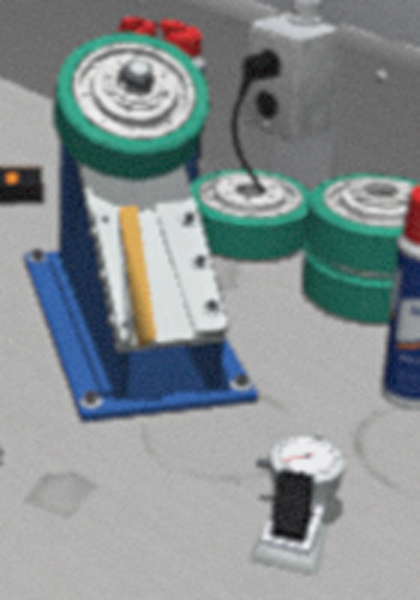

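The top crop shows the carriage post at (728,388), the dial at (685,322) and the plunger up-left, giving a heading of about 33°. The way's mouth is at about (450,320) and rises up-left at about 60°. First move: go above the mouth for a wrist view.

Call:
{"method": "arm_command", "body": {"plan": "0 0 -0.05 0;0 0 -0.05 0;0 0 -0.05 0;-0.033 -0.037 0 0;-0.033 -0.037 0 0;-0.033 -0.037 0 0;-0.033 -0.037 0 0;-0.033 -0.037 0 0;-0.033 -0.037 0 0;-0.033 -0.037 0 0;-0.033 -0.037 0 0;-0.033 -0.037 0 0;-0.033 -0.037 0 0;-0.033 -0.037 0 0;-0.033 -0.037 0 0;-0.033 -0.037 0 0;-0.033 -0.037 0 0;-0.033 -0.037 0 0;-0.033 -0.037 0 0", "hand": -1}}

```text
clock: 2.48
tcp_pos: [0.5231, -0.1116, 0.3711]
orientation: [-0.567, -3.09, -0.001]
contact_force: [1.2, 0.2, 0.3]
grip_width: 0.0855
gripper_force: 0.0
```

Call:
{"method": "arm_command", "body": {"plan": "0 0 0 10;0 0 0 10;0 0 0 10;0 0 0 10;0 0 0 10;0 0 0 10;0 0 0 10;0 0 0 10;0 0 0 10;0 0 0 9;0 0 0 0"}}

```text
clock: 3.85
tcp_pos: [0.5227, -0.1101, 0.371]
orientation: [-2.717, -1.576, 0.001]
contact_force: [0.2, 0.3, 0.2]
grip_width: 0.0853
gripper_force: 0.0
```

```bash
cat >> h.py <<'E'
def wrist():
    o=r.get_obs(); im,d=eyes.grab_frame("wrist"); c=eyes.calibration("wrist")
    f=200/np.tan(np.radians(c["fov_y"])/2)
    v,u=np.mgrid[0:400,0:640]; x=u-c["cx"]; y=v-c["cy"]; rr=np.hypot(x,y)+1e-9; th=rr/f
    P=np.stack([x/rr*np.tan(th)*d,-y/rr*np.tan(th)*d,-d],-1)
    M=np.array(c["tool_from_camera"]); P=P@M[:3,:3].T+M[:3,3]
    W=P@R.from_rotvec(o["orientation"]).as_matrix().T+o["tcp_pos"]; W[d==0]=np.nan
    return o,im,d,W
E
python3 - <<'E'
from h import *
o,im,d,W=wrist(); np.savez("w1.npz",im=im,W=W); print(o["joints"].round(3))
cv2.imwrite("pics/w1.png",im[...,::-1])
E
```

```text
[-0.682  0.158  0.898  1.727 -0.127  1.319 -0.278]
```

View pics/w1.png

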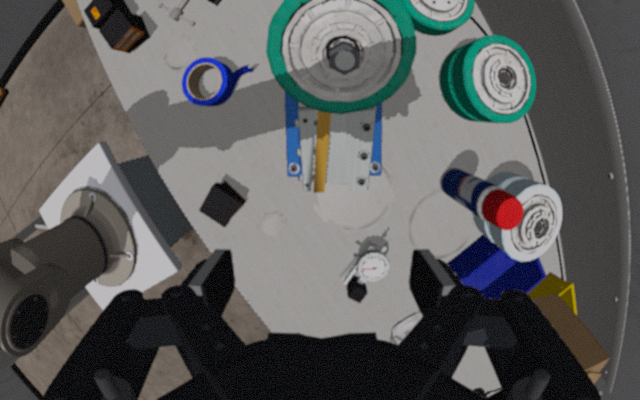

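The wrist view shows the way's mouth edge at about (335,190), the brass gib at (322,150) and the carriage at (365,265). Next I'll fit planes and edges.

```bash
python3 - <<'E'
from h import *
n=np.load("w1.npz");W=n["W"];im=n["im"].astype(int)
a=cv2.resize(n["im"][95:205,275:395],None,fx=5,fy=5,interpolation=cv2.INTER_CUBIC)
b=cv2.resize(n["im"][225:310,325:405],None,fx=6,fy=6,interpolation=cv2.INTER_CUBIC)
b=cv2.copyMakeBorder(b,0,40,0,0,cv2.BORDER_CONSTANT); b=b[:550]; b=np.vstack([b,np.zeros((max(0,550-len(b)),b.shape[1],3),np.uint8)])
cv2.imwrite("pics/w1c.png",np.hstack([a[:,:320+0] if 0 else a[:, 50:],b[:, :250] if 0 else b])[:, :1030][...,::-1] if 0 else cv2.resize(np.hstack([a,b[:550]]),(800,408))[...,::-1])
Q=W[105:195,295:385]; c=im[105:195,295:385]
br=(c[...,0]-c[...,2]>45)&(c[...,0]>90)
q=Q[br&(Q[...,2]>.06)]
print("brass",len(q),q.mean(0))
# gib line: pca
m=q.mean(0);u,s_,vt=np.linalg.svd(q-m);d=vt[0]*np.sign(vt[0][2]);print("dir",d,np.degrees(np.arctan2(d[1],d[0])),np.degrees(np.arcsin(d[2])),"normal",vt[2])
# all points on slope: residual normal to 30deg plane
for h in (60.,):
    ch,sh=np.cos(np.radians(h)),np.sin(np.radians(h)); C,S=np.cos(np.pi/6),.5
    X=np.array([C*ch,C*sh,S]);Y=np.array([-sh,ch,0]);Z=np.cross(X,Y)
    k=Q[(Q[...,2]>.06)&np.isfinite(Q[...,2])]
    O=np.array([.5,-.15,.075]); L=(k-O)@np.stack([X,Y,Z],1)
    print("z hist",np.histogram(L[:,2],np.arange(-.03,.05,.003)))
    np.set_printoptions(linewidth=200,suppress=True)
    for v in range(110,196,6):
        print(v,[tuple((( W[v,u]-O)@np.stack([X,Y,Z],1)*1000).round(0).astype(int)) if W[v,u,2]==W[v,u,2] else 0 for u in range(296,386,6)])
E
```

```text
brass 906 [ 0.53332572 -0.08852489  0.1219739 ]
dir [0.46775336 0.72904429 0.49970113] 57.315850313362 29.98022909571969 normal [-0.22619549 -0.44779648  0.8650514 ]
z hist (array([   0,    0,    0,    0,    0,    0,  351, 1171,   20,   46,   98,
       2615, 1157,   91,   38,    0,    0,    0,    0,    0,    0,    0,
          0,    0,    0,    0]), array([-3.0000000e-02, -2.7000000e-02, -2.4000000e-02, -2.1000000e-02,
       -1.8000000e-02, -1.5000000e-02, -1.2000000e-02, -9.0000000e-03,
       -6.0000000e-03, -3.0000000e-03, -6.9388939e-18,  3.0000000e-03,
        6.0000000e-03,  9.0000000e-03,  1.2000000e-02,  1.5000000e-02,
        1.8000000e-02,  2.1000000e-02,  2.4000000e-02,  2.7000000e-02,
        3.0000000e-02,  3.3000000e-02,  3.6000000e-02,  3.9000000e-02,
        4.2000000e-02,  4.5000000e-02,  4.8000000e-02]))
110 [(np.int64(78), np.int64(44), np.int64(-118)), (np.int64(143), np.int64(25), np.int64(1)), (np.int64(143), np.int64(18), np.int64(2)), (np.int64(138), np.int64(11), np.int64(-8)), (np.int64(172), np.int64(4), np.int64(53)), (np.int64(172), np.int64(-3), np.int
[... 9203 characters left out ...]
 [(np.int64(-53), np.int64(46), np.int64(-55)), (np.int64(-55), np.int64(36), np.int64(-58)), (np.int64(-53), np.int64(25), np.int64(-56)), (np.int64(-54), np.int64(15), np.int64(-57)), (np.int64(-52), np.int64(4), np.int64(-55)), (np.int64(-53), np.int64(-6), np.int64(-56)), (np.int64(-54), np.int64(-17), np.int64(-57)), (np.int64(-52), np.int64(-27), np.int64(-56)), (np.int64(-52), np.int64(-38), np.int64(-55)), (np.int64(-52), np.int64(-48), np.int64(-56)), (np.int64(-52), np.int64(-59), np.int64(-55)), (np.int64(-52), np.int64(-69), np.int64(-56)), (np.int64(-53), np.int64(-80), np.int64(-56)), (np.int64(-52), np.int64(-91), np.int64(-56)), (np.int64(-52), np.int64(-101), np.int64(-56))]
```

View pics/w1c.png

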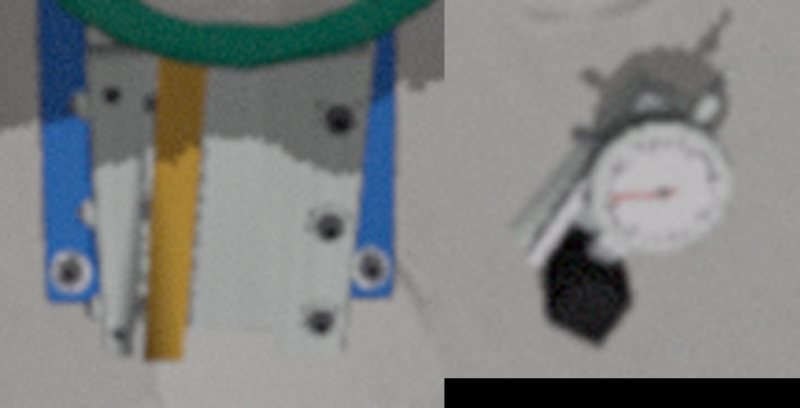

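```bash
cat > fit.py <<'E'
from h import *
n=np.load("w1.npz");W=n["W"]
ch,sh=.5,.75**.5; C,S=.75**.5,.5
B=np.stack([np.array([C*ch,C*sh,S]),np.array([-sh,ch,0]),np.array([-S*ch,-S*sh,C])],1)
O=np.array([.5,-.15,.075]); L=(W-O)@B
fl=[];top=[];g=[];s=[];mo=[];orr=[]
for v in range(112,184):
    row=L[v,300:385]; f=np.where((row[:,2]<-.005)&(row[:,2]>-.012)&(row[:,1]<.0)&(row[:,1]>-.035))[0]
    if len(f)<12: continue
    # floor block
    a,b=f[0],f[-1]; fl+=list(row[f])
    g.append((row[a-1][0],row[a-1][1],row[a][1])); s.append((row[b+1][0],row[b+1][1],row[b][1]))
    k=b+1
    t=np.where((row[:,2]>.003)&(row[:,2]<.009)&(row[:,1]<-.03))[0]; top+=list(row[t]); 
    if len(t):orr.append((row[t[-1]][0],row[t[-1]][1]))
fl=np.array(fl);top=np.array(top);g=np.array(g);s=np.array(s);orr=np.array(orr)
for nm,q in(("floor",fl),("top",top)):
    A=np.c_[q[:,:2],np.ones(len(q))];p=np.linalg.lstsq(A,q[:,2],rcond=None)[0];print(nm,p,q.mean(0))
for nm,q in(("gib",g),("rail",s)):
    for j in(1,2):
        m=np.abs(q[:,j]-np.median(q[:,j]))<.01
        p=np.polyfit(q[m,0],q[m,j],1);print(nm,j,np.degrees(np.arctan(p[0])),np.polyval(p,.015),np.polyval(p,.14))
p=np.polyfit(orr[:,0],orr[:,1],1);print("outer rail",np.degrees(np.arctan(p[0])))
for u in range(330,352,2):
    c=L[180:194,u]; i=np.where(c[:,2]>-.02)[0][-1]; print(u,180+i,c[i].round(4),end=" ")
print()
for u in range(356,372,2):
    c=L[180:198,u]; i=np.where(c[:,2]>-.02)[0][-1]; print(u,180+i,c[i].round(4),end=" ")
E
python3 fit.py
```

```text
floor [ 0.00067042  0.01260171 -0.00828861] [ 0.07256274 -0.01877861 -0.0084766 ]
top [-0.00183548  0.0072668   0.00582794] [ 0.09001539 -0.04624364  0.00532667]Traceback (most recent call last):
  File "fit.py", line 22, in <module>
    p=np.polyfit(q[m,0],q[m,j],1);print(nm,j,np.degrees(np.arctan(p[0])),np.polyval(p,.015),np.polyval(p,.14))
    raise TypeError("expected non-empty vector for x")
TypeError: expected non-empty vector for x
```

```bash
sed -i 's/m=np.abs(q\[:,j\]-np.median(q\[:,j\]))<.01/m=np.abs(q[:,j]-np.nanmedian(q[:,j]))<.012; m\&=np.isfinite(q[:,0])/' fit.py; sed -i 's/^p=np.polyfit(orr/orr=orr[np.abs(orr[:,1]-np.median(orr[:,1]))<.012];p=np.polyfit(orr/' fit.py; python3 fit.py
```

```text
floor [ 0.00067042  0.01260171 -0.00828861] [ 0.07256274 -0.01877861 -0.0084766 ]
top [-0.00183548  0.0072668   0.00582794] [ 0.09001539 -0.04624364  0.00532667]
gib 1 -2.392570424518481 -0.0022311810688836198 -0.007453996119629952
gib 2 -2.37743182296376 -0.0038925679313228582 -0.009082298383007925
rail 1 5.048113050045456 -0.03688751953974355 -0.02584565897020939
rail 2 4.488605688670903 -0.03598107922907517 -0.026168377988656323
outer rail 0.8657718537109445
330 183 [ 0.0166 -0.0109 -0.0079] 332 183 [ 0.0169 -0.0138 -0.0076] 334 183 [ 0.0165 -0.0168 -0.0081] 336 183 [ 0.0149 -0.0199 -0.0099] 338 183 [ 0.0159 -0.0228 -0.0089] 340 183 [ 0.0165 -0.0257 -0.0081] 342 183 [ 0.0157 -0.0287 -0.0091] 344 183 [ 0.0166 -0.0316 -0.0081] 346 183 [ 0.0145 -0.0348 -0.0105] 348 189 [ 0.0165 -0.0368  0.0047] 350 189 [ 0.0166 -0.0397  0.0047] 
356 189 [ 0.017  -0.0484  0.005 ] 358 189 [ 0.0166 -0.0514  0.0046] 360 189 [ 0.0167 -0.0543  0.0046] 362 189 [ 0.0166 -0.0573  0.0045] 364 189 [ 0.0171 -0.0601  0.005 ] 366 189 [ 0.0164 -0.0632  0.0042] Traceback (most recent call last):
  File "fit.py", line 28, in <module>
    c=L[180:198,u]; i=np.where(c[:,2]>-.02)[0][-1]; print(u,180+i,c[i].round(4),end=" ")
                      ~~~~~~~~~~~~~~~~~~~~~~~~^^^^
IndexError: index -1 is out of bounds for axis 0 with size 0
```

Call:
{"method": "arm_command", "body": {"plan": "-0.0456 0.0126 0 0;-0.0456 0.0126 0 0;-0.0456 0.0126 0 0;-0.0456 0.0126 0 0;-0.0456 0.0126 0 0;0 0 0 9;0 0 0 9;0 0 0 9;0 0 0.05 0;0 0 0.05 0;0 0 0.05 0;0 0 0 0"}}

```text
clock: 5.4
tcp_pos: [0.4623, -0.3376, 0.2183]
orientation: [-3.005, -0.898, 0.008]
contact_force: [-0.3, 0.6, 1.1]
grip_width: 0.0858
gripper_force: 0.0
```

```bash
python3 - <<'E'
from h import *
o,im,d,W=wrist(); np.savez("w2.npz",im=im,W=W); print(o["joints"].round(3),o["tcp_pos"],o["orientation"])
cv2.imwrite("pics/w2.png",im[...,::-1])
h=W[...,2]
T=R.from_rotvec(o["orientation"]).as_matrix()
L=(W-o["tcp_pos"])@T
near=(np.abs(L[...,0])<.12)&(np.abs(L[...,1])<.05)
for lo,hi in((.012,.018),(.020,.028),(.05,.06),(.064,.074)):
    m=near&(h>lo)&(h<hi); q=W[m]
    if len(q)<20: continue
    (c,wh,a)=cv2.minAreaRect((q[:,:2]*1000).astype(np.float32)); print(lo,hi,len(q),np.round(c,1),np.round(wh,1),round(a,1),np.median(q,0).round(4))
ch=near&(h>.064)&(h<.08)&(im.max(-1)<70); q=W[ch]; print("post top",len(q),q.mean(0),q.min(0),q.max(0)); print(cv2.minAreaRect((q[:,:2]*1000).astype(np.float32)))
wh=near&(h>.045)&(h<.064)&(im.min(-1)>130); q=W[wh]; print("dial",len(q),q.mean(0)); print(cv2.minEnclosingCircle((q[:,:2]*1000).astype(np.float32)))
E
```

```text
[-0.208  0.465  0.989  1.849 -0.438  1.074 -0.04 ] [ 0.46228088 -0.33762423  0.21831937] [-3.00511289 -0.89830076  0.00795825]
0.02 0.028 323 [ 468.4 -332.7] [39.5 36.4] 30.3 [ 0.4736 -0.3245  0.0237]
0.05 0.06 2428 [ 504.  -313.8] [70.4 55.9] 37.9 [ 0.5092 -0.3101  0.0546]
0.064 0.074 689 [ 463.3 -336.4] [26.3 26.2] 29.6 [ 0.4639 -0.336   0.0698]
post top 588 [ 0.46436756 -0.33558018  0.06977543] [ 0.44811697 -0.35171845  0.06413946] [ 0.47985689 -0.32040592  0.07252065]
((463.7498474121094, -335.8017883300781), (24.93558120727539, 23.464609146118164), 30.61602783203125)
dial 1779 [ 0.50562612 -0.31213539  0.05436272]
((502.72088623046875, -315.9533996582031), 33.55841064453125)
```

View pics/w2.png

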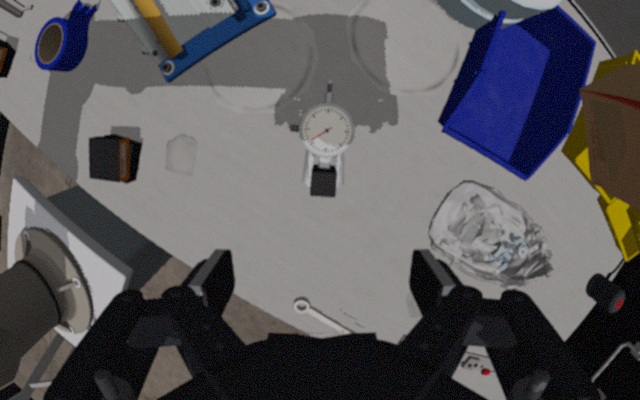

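The wrist view shows the post at (323,180) and the dial at (326,130). The post centre is (0.4635, -0.3362) and the heading is about 30.2°.

Call:
{"method": "arm_command", "body": {"plan": "0.002 -0.0005 0 3;0 0 0.042 0;0 0 0.042 0;0 0 0.042 0;0 0 0.042 0;0 0 0 0;0 0 0 0"}}

```text
clock: 6.32
tcp_pos: [0.4672, -0.3394, 0.056]
orientation: [3.03, 0.817, 0.004]
contact_force: [0.1, 1.4, -1.0]
grip_width: 0.0859
gripper_force: 0.0
```

Call:
{"method": "arm_command", "body": {"plan": "0 0 0 0;0 0 0 0;0 0 0 0;0 0 0 0;0 0 0 0;0 0 0 0;0 0 0 0;0 0 0 0", "hand": 1, "grip_force": 35}}

```text
clock: 7.32
tcp_pos: [0.4657, -0.3379, 0.0539]
orientation: [-3.033, -0.817, -0.001]
contact_force: [-0.5, 0.9, 5.2]
grip_width: 0.0245
gripper_force: 34.9
```

Call:
{"method": "arm_command", "body": {"plan": "0 0 -0.01 0;0 0 -0.02 0;0 0 -0.03 0;0 0 -0.03 0;0 0 -0.02 0;0 0 -0.016 0;0.0144 -0.0204 0 0;0.0144 -0.0204 0 0;0.0144 -0.0204 0 0;0.0144 -0.0204 0 0;0 0 0 -6.2;0 0 0 -6.2;0 0 0 -6.2;0 0 0 -6.2;0 0 0 -6.2;0 0 0 0;0 0 0 0"}}

```text
clock: 9.45
tcp_pos: [0.4742, -0.2384, 0.1793]
orientation: [-2.706, -1.595, 0.0]
contact_force: [-0.0, -0.4, -6.2]
grip_width: 0.0246
gripper_force: 35.3
```

```bash
cat >> h.py <<'E'
def pitch():
    "dial face plane in the tool frame -> carriage pitch (nose up +), deg; dial centre"
    o,im,d,W=wrist(); T=R.from_rotvec(o["orientation"]).as_matrix(); L=(W-o["tcp_pos"])@T
    m=(L[...,0]>.018)&(L[...,0]<.12)&(np.abs(L[...,1])<.026)&(im.min(-1)>110)&(np.ptp(im.astype(int),-1)<40)
    q=L[m]; q=q[q[:,2]<.06]
    q0=q
    for _ in range(6):
        A=np.c_[q[:,:2],np.ones(len(q))]; p=np.linalg.lstsq(A,q[:,2],rcond=None)[0]
        e=np.c_[q0[:,:2],np.ones(len(q0))]@p-q0[:,2]; q=q0[np.abs(e)<.004]
    print("TCP",o["tcp_pos"].round(4),"head",round(np.degrees(2*np.arctan2(o["orientation"][1],o["orientation"][0]))%360,2),"F",o["contact_force"].round(1),"q",o["joints"].round(2),"t",o["clock"])
    print("pitch",np.degrees(np.arctan(-p[0])).round(2),"roll",np.degrees(np.arctan(p[1])).round(2),"n",len(q),"mean(tool)",q.mean(0).round(4))
    return o,im,W
E
python3 -c "
from h import *
o,im,W=pitch(); cv2.imwrite('pics/w3.png',im[...,::-1])"
```

```text
TCP [ 0.4742 -0.2384  0.1793] head 61.02 F [-0.  -0.4 -6.2] q [-0.33  0.39  0.87  1.98 -0.37  0.93  0.21] t 9.45
pitch -0.97 roll 1.33 n 8988 mean(tool) [ 0.0529 -0.0006  0.    ]
```

View pics/w3.png

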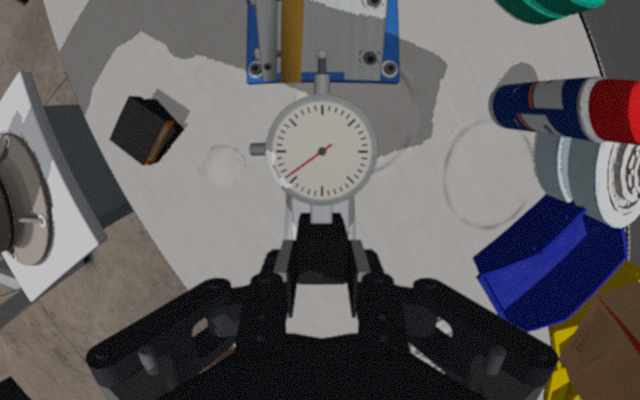

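The carriage is held level, dial at (322,150), plunger at (322,60), and the way's mouth at row ~80 just ahead. Next I'll check the lateral offset of the way from this view.

```bash
python3 - <<'E'
from h import *
o,im,d,W=wrist()
M=np.array([.5262,-.1448,.0755]);h=np.radians(61.2)
B=np.stack([[np.cos(h)*.75**.5,np.sin(h)*.75**.5,.5],[-np.sin(h),np.cos(h),0],[-.5*np.cos(h),-.5*np.sin(h),.75**.5]],1)
L=(W-M)@B
for v in range(2,86,6):
    row=L[v,240:400]; f=np.where((np.abs(row[:,2])<.005)&(np.abs(row[:,1])<.02))[0]
    if len(f)<8: continue
    a,b=f[0],f[-1]; print(v,"floor x %.4f z %.4f"%tuple(np.median(row[f],0)[[0,2]]),"gib",row[a-2:a+1,1].round(4),row[a-2,[0,2]].round(4),"rail",row[b:b+3,1].round(4),row[b+2,[0,2]].round(4))
print("TCP in way",((o["tcp_pos"]-M)@B).round(4))
E
```

```text
2 floor x 0.0582 z 0.0001 gib [0.0149 0.0142 0.0143] [0.0606 0.0152] rail [-0.0121 -0.012  -0.0127] [0.0605 0.0144]
8 floor x 0.0534 z 0.0002 gib [0.015  0.0143 0.0144] [0.056  0.0144] rail [-0.0122 -0.0121 -0.0129] [0.0558 0.0136]
14 floor x 0.0485 z -0.0000 gib [0.0152 0.0145 0.0145] [0.0511 0.0129] rail [-0.0123 -0.0123 -0.013 ] [0.0512 0.0134]
20 floor x 0.0436 z -0.0002 gib [0.0153 0.0145 0.0147] [0.0468 0.0139] rail [-0.0125 -0.0123 -0.013 ] [0.0469 0.0147]
26 floor x 0.0387 z -0.0001 gib [0.0153 0.0147 0.0147] [0.0423 0.0149] rail [-0.0141 -0.014  -0.0146] [0.0421 0.0138]
32 floor x 0.0337 z -0.0001 gib [0.0169 0.0162 0.0164] [0.0378 0.015 ] rail [-0.0142 -0.014  -0.0148] [0.0373 0.0133]
38 floor x 0.0289 z 0.0000 gib [0.0171 0.0163 0.0165] [0.0329 0.0142] rail [-0.0143 -0.0141 -0.0148] [0.033  0.0149]
44 floor x 0.0237 z -0.0003 gib [0.0173 0.0165 0.0167] [0.0279 0.0135] rail [-0.0145 -0.0141 -0.0149] [0.0283 0.0149]
50 floor x 0.0188 z 0.0003 gib [0.0173 0.0166 0.0169] [0.0235 0.0149] rail [-0.0145 -0.0144 -0.0151] [0.0231 0.0138]
56 floor x 0.0136 z 0.0001 gib [0.0175 0.0168 0.017 ] [0.0186 0.0146] rail [-0.0156 -0.0153 -0.016 ] [0.0184 0.0141]
62 floor x 0.0083 z 0.0000 gib [0.0177 0.017  0.0172] [0.0137 0.0147] rail [-0.0157 -0.0155 -0.0161] [0.014  0.0156]
68 floor x 0.0030 z 0.0002 gib [0.0186 0.0179 0.0181] [0.0087 0.0147] rail [-0.0158 -0.0156 -0.0164] [0.0081 0.0133]
TCP in way [-0.0408  0.0005  0.1434]
```

Call:
{"method": "arm_command", "body": {"plan": "0 0 0.015 0;0 0 0.015 0;0 0 0.0135 0;0 0 0 0;0.008 0 0 0;0.008 0 0 0;0.006 0 0 0;0.006 0 0 0;0.004 0 0 0;0.002 0 0 0;0 0 0 0"}}

```text
clock: 10.92
tcp_pos: [0.4911, -0.2087, 0.1359]
orientation: [2.704, 1.598, 0.001]
contact_force: [1.9, -1.2, -5.6]
grip_width: 0.0244
gripper_force: 35.4
```

```bash
python3 -c "
from h import *
o,im,W=pitch()
M=np.array([.5262,-.1448,.0755]);h=np.radians(61.2);v=o['tcp_pos']-M
print('horiz',v[0]*np.cos(h)+v[1]*np.sin(h),'lat',-v[0]*np.sin(h)+v[1]*np.cos(h),'up',v[2])"
```

```text
TCP [ 0.4911 -0.2087  0.1359] head 61.15 F [ 1.9 -1.2 -5.6] q [-0.34  0.45  0.81  2.01 -0.44  0.85  0.21] t 10.925
pitch -1.06 roll 1.15 n 8634 mean(tool) [ 0.0531 -0.0005 -0.    ]
horiz -0.072915301233471 lat -1.3579790083886878e-06 up 0.060400270273040915
```

Call:
{"method": "arm_command", "body": {"plan": "0 0 0.0035 0;-0.0024 0 0.0035 0;-0.0023 0 0.0035 0;-0.0021 0 0.0036 0;-0.0021 0 0.0036 0;0 0 0 0"}}

```text
clock: 11.72
tcp_pos: [0.4861, -0.2165, 0.1177]
orientation: [-2.705, -1.598, 0.001]
contact_force: [0.6, -0.7, -4.6]
grip_width: 0.0246
gripper_force: 35.3
```

```bash
cat >> h.py <<'E'
def where():
    o,im,W=pitch()
    M=np.array([.5262,-.1448,.0755]);h=np.radians(61.2);v=o['tcp_pos']-M
    print('horiz',round(v[0]*np.cos(h)+v[1]*np.sin(h),4),'lat',round(-v[0]*np.sin(h)+v[1]*np.cos(h),4),'up',round(v[2],4),'mom',o['moment'].round(2))
    return im
E
python3 -c "
from h import *
where()"
```

```text
TCP [ 0.4861 -0.2165  0.1177] head 61.14 F [ 0.6 -0.7 -4.6] q [-0.31  0.48  0.79  2.03 -0.46  0.82  0.25] t 11.725
pitch -1.46 roll 1.06 n 8434 mean(tool) [ 0.053  -0.001   0.0004]
horiz -0.0821 lat 0.0006 up 0.0422 mom [-0.18 -0.01 -0.05]
```

Call:
{"method": "arm_command", "body": {"plan": "-0.005 0 0 0;0 0 -0.0095 0;0 0 -0.009 0;0.005 0 0 0;0.005 0 0 0;0.004 0 0 0;0.003 0 -0.0018 0;0.0025 0 -0.0015 0;0 0 0 0;0 0 0.002 0;0 0 0.001 0;0 0 0.001 0;0 0 0 0", "grip_force": 25}}

```text
clock: 13.4
tcp_pos: [0.4936, -0.2038, 0.1359]
orientation: [2.705, 1.598, 0.0]
contact_force: [3.6, -1.1, -5.2]
grip_width: 0.0248
gripper_force: 35.4
```

```bash
python3 -c "
from h import *
where()"
```

```text
TCP [ 0.4936 -0.2038  0.1359] head 61.14 F [ 3.6 -1.1 -5.2] q [-0.35  0.46  0.81  2.01 -0.44  0.85  0.2 ] t 13.4
pitch -1.26 roll 0.89 n 8616 mean(tool) [ 0.0529 -0.0005  0.0002]
horiz -0.0674 lat 0.0002 up 0.0604 mom [-0.51 -0.76 -0.2 ]
```

Call:
{"method": "arm_command", "body": {"plan": "0 0.0015 0 0;0 0 0.001 0;0 0 0.001 0;0 0 0.001 0;0 0 0 0", "hand": 1, "grip_force": 22}}

```text
clock: 14.08
tcp_pos: [0.4941, -0.2051, 0.133]
orientation: [-2.705, -1.597, 0.001]
contact_force: [-3.0, -2.8, 0.5]
grip_width: 0.0247
gripper_force: 35.9
```

```bash
python3 -c "
from h import *
where()"
```

```text
TCP [ 0.4941 -0.2051  0.133 ] head 61.12 F [-3.  -2.8  0.5] q [-0.35  0.46  0.81  2.01 -0.44  0.85  0.2 ] t 14.075
pitch -0.45 roll 1.32 n 8636 mean(tool) [ 0.0533 -0.0009 -0.0006]
horiz -0.0683 lat -0.0009 up 0.0575 mom [-0.77  0.6   0.04]
```

Call:
{"method": "arm_command", "body": {"plan": "-0.001 0 0.0018 0;-0.001 0 0.0018 0;-0.001 0 0.0018 0;-0.001 0 0.0018 0;0 0 0 0"}}

```text
clock: 14.75
tcp_pos: [0.4925, -0.2099, 0.1265]
orientation: [2.705, 1.595, -0.0]
contact_force: [-5.0, -6.3, 5.2]
grip_width: 0.0244
gripper_force: 36.9
```

```bash
python3 -c "
from h import *
where()"
```

```text
TCP [ 0.4925 -0.2099  0.1265] head 61.05 F [-5.  -6.3  5.2] q [-0.33  0.47  0.8   2.02 -0.45  0.83  0.22] t 14.75
pitch 4.08 roll 1.82 n 8856 mean(tool) [ 0.0545 -0.0014 -0.0052]
horiz -0.0732 lat -0.0018 up 0.051 mom [-1.    0.88  0.08]
```

Call:
{"method": "arm_command", "body": {"plan": "-0.001 -0.001 0.0019 0;-0.001 0 0.0019 0;-0.001 0 0.0019 0;-0.001 0 0.0019 0;-0.001 0 0.0019 0;-0.001 0 0.0019 0;-0.001 0 0.0019 0;-0.001 0 0.0019 0;0 0 0 0"}}

```text
clock: 15.92
tcp_pos: [0.4876, -0.2171, 0.1113]
orientation: [2.704, 1.594, -0.001]
contact_force: [-5.6, -7.4, 5.5]
grip_width: 0.0253
gripper_force: 38.1
```

```bash
python3 -c "
from h import *
where()"
```

```text
TCP [ 0.4876 -0.2171  0.1113] head 61.02 F [-5.6 -7.4  5.5] q [-0.3   0.49  0.78  2.03 -0.47  0.8   0.25] t 15.925
pitch 14.06 roll 1.32 n 9357 mean(tool) [ 0.0556 -0.0015 -0.0157]
horiz -0.0819 lat -0.0009 up 0.0358 mom [-1.41  0.99  0.02]
```

Call:
{"method": "arm_command", "body": {"plan": "-0.0007 0 0.002 0;-0.0007 0 0.002 0;-0.0006 0 0.002 0;-0.0006 0 0.002 0;-0.0005 0 0.002 0;-0.0005 0 0.002 0;-0.0005 0 0.002 0;-0.0004 0 0.002 0;-0.0004 0 0.002 0;0 0 0 0"}}

```text
clock: 17.23
tcp_pos: [0.4855, -0.2205, 0.0929]
orientation: [2.705, 1.595, -0.001]
contact_force: [-3.0, -5.6, 2.2]
grip_width: 0.0249
gripper_force: 38.4
```

```bash
python3 -c "
from h import *
where()"
```

```text
TCP [ 0.4855 -0.2205  0.0929] head 61.05 F [-3.  -5.6  2.2] q [-0.27  0.52  0.75  2.04 -0.5   0.77  0.29] t 17.225
pitch 26.61 roll 0.66 n 8973 mean(tool) [ 0.0539 -0.0012 -0.0282]
horiz -0.086 lat -0.0008 up 0.0174 mom [-1.11  0.65  0.02]
```

Call:
{"method": "arm_command", "body": {"plan": "-0.0002 0 0.0016 0;-0.0002 0 0.0016 0;-0.0002 0 0.0014 0;0 0 0 0;0.0035 0 -0.002 0;0.0035 0 -0.002 0;0.0035 0 -0.002 0;0 0 0 0"}}

```text
clock: 18.27
tcp_pos: [0.4907, -0.2117, 0.0947]
orientation: [2.704, 1.595, 0.0]
contact_force: [-2.8, -5.7, 3.3]
grip_width: 0.025
gripper_force: 38.6
```

```bash
python3 -c "
from h import *
im=where(); cv2.imwrite('pics/w4.png',im[...,::-1])"
```

```text
TCP [ 0.4907 -0.2117  0.0947] head 61.08 F [-2.8 -5.7  3.3] q [-0.29  0.52  0.75  2.04 -0.5   0.77  0.27] t 18.275
pitch 29.64 roll 0.44 n 8752 mean(tool) [ 0.0534 -0.0011 -0.0312]
horiz -0.0757 lat -0.0011 up 0.0192 mom [-1.01  0.56 -0.06]
```

View pics/w4.png

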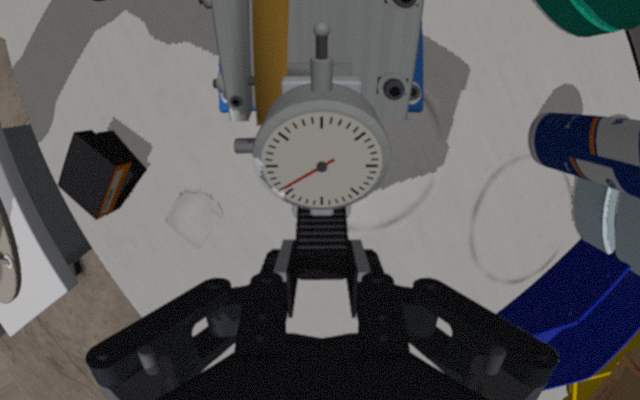

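The nose is in the way, pitch 29.6°, plunger at (322,40) centred between gib and rail. Slide on up the slope.

Call:
{"method": "arm_command", "body": {"plan": "0.0035 0 -0.002 0;0.0035 0 -0.002 0;0.0035 0 -0.002 0;0.0035 0 -0.002 0;0.0035 0 -0.002 0;0.0035 0 -0.002 0;0.0035 0 -0.002 0;0.0026 0 -0.0015 0;0 0 0 0"}}

```text
clock: 19.45
tcp_pos: [0.5036, -0.1883, 0.1103]
orientation: [2.704, 1.595, 0.0]
contact_force: [-3.6, -6.1, 5.5]
grip_width: 0.0245
gripper_force: 38.8
```

```bash
python3 -c "
from h import *
where()"
```

```text
TCP [ 0.5036 -0.1883  0.1103] head 61.05 F [-3.6 -6.1  5.5] q [-0.36  0.5   0.78  2.02 -0.48  0.81  0.2 ] t 19.45
pitch 29.38 roll 0.46 n 8942 mean(tool) [ 0.0536 -0.0009 -0.0311]
horiz -0.0491 lat -0.0012 up 0.0348 mom [-1.18  0.78 -0.07]
```

Call:
{"method": "arm_command", "body": {"plan": "-0.0003 0 -0.0005 0;0.0017 0 -0.001 0;0.0017 0 -0.001 0;0.0017 0 -0.001 0;0.0017 0 -0.001 0;0.0017 0 -0.001 0;0.0017 0 -0.001 0;0 0 0 0", "hand": 1, "grip_force": 70}}

```text
clock: 20.5
tcp_pos: [0.5082, -0.1792, 0.1165]
orientation: [2.705, 1.595, -0.0]
contact_force: [-3.1, -5.3, 3.5]
grip_width: 0.0236
gripper_force: 69.3
```

Call:
{"method": "arm_command", "body": {"plan": "0.0009 0 -0.0005 0;0.0009 0 -0.0005 0;0.0009 0 -0.0005 0;0.0009 0 -0.0005 0;0 0 0 0"}}

```text
clock: 21.12
tcp_pos: [0.5096, -0.1763, 0.1184]
orientation: [2.705, 1.595, -0.001]
contact_force: [-4.0, -6.6, 1.9]
grip_width: 0.0235
gripper_force: 69.3
```

Call:
{"method": "arm_command", "body": {"plan": "0.0009 0 -0.0005 0;0.0009 0 -0.0005 0;0.0009 0 -0.0005 0;0.0009 0 -0.0005 0;0 0 0 0"}}

```text
clock: 21.75
tcp_pos: [0.5101, -0.1746, 0.1197]
orientation: [2.705, 1.593, -0.005]
contact_force: [-4.3, -10.7, -4.4]
grip_width: 0.0237
gripper_force: 69.2
```

```bash
python3 -c "
from h import *
where()"
```

```text
TCP [ 0.5101 -0.1746  0.1197] head 60.99 F [ -4.3 -10.7  -4.4] q [-0.4   0.49  0.79  2.01 -0.47  0.83  0.16] t 21.75
pitch 29.18 roll 0.28 n 9121 mean(tool) [ 0.0538 -0.001  -0.0309]
horiz -0.0339 lat -0.0003 up 0.0442 mom [-2.22  0.76  0.02]
```

Call:
{"method": "arm_command", "body": {"plan": "0.0009 0 -0.0005 0;0.0009 0 -0.0005 0;0.0009 0 -0.0005 0;0 0 0 0"}}

```text
clock: 22.3
tcp_pos: [0.51, -0.1739, 0.1204]
orientation: [2.705, 1.59, -0.009]
contact_force: [-5.3, -15.9, -12.6]
grip_width: 0.0237
gripper_force: 69.6
```

Call:
{"method": "arm_command", "body": {"plan": "0.0009 0 -0.0005 0;0.0009 0 -0.0005 0;0 0 0 0;0 0 0 0"}}

```text
clock: 22.8
tcp_pos: [0.51, -0.1735, 0.1208]
orientation: [2.705, 1.588, -0.012]
contact_force: [-5.4, -19.7, -17.9]
grip_width: 0.0234
gripper_force: 69.9
```

```bash
python3 -c "
from h import *
where()"
```

```text
TCP [ 0.51   -0.1735  0.1208] head 60.84 F [ -5.4 -19.7 -17.9] q [-0.4   0.49  0.8   2.01 -0.46  0.83  0.14] t 22.8
pitch 29.1 roll 0.01 n 9181 mean(tool) [ 0.0537 -0.001  -0.0306]
horiz -0.0329 lat 0.0004 up 0.0453 mom [-4.35  0.69 -0.05]
```

Call:
{"method": "arm_command", "body": {"plan": "0 0.0007 0 0;0.0009 0 -0.0005 0;0 0 0 0;0 0 0 0"}}

```text
clock: 23.35
tcp_pos: [0.5101, -0.1734, 0.1209]
orientation: [2.706, 1.588, -0.015]
contact_force: [-5.8, -21.2, -19.3]
grip_width: 0.0235
gripper_force: 69.8
```

Call:
{"method": "arm_command", "body": {"plan": "-0.0009 0 0.0005 0;-0.0009 0 0.0005 0;-0.0009 0 0.0005 0;-0.0009 0 0.0005 0;0 0 0 0;0 0 0 0"}}

```text
clock: 24.1
tcp_pos: [0.5107, -0.1737, 0.1203]
orientation: [2.706, 1.593, -0.007]
contact_force: [-4.7, -12.5, -5.2]
grip_width: 0.0234
gripper_force: 71.4
```

```bash
python3 -c "
from h import *
where()"
```

```text
TCP [ 0.5107 -0.1737  0.1203] head 60.97 F [ -4.7 -12.5  -5.2] q [-0.4   0.49  0.79  2.01 -0.46  0.83  0.15] t 24.1
pitch 29.26 roll 0.34 n 9099 mean(tool) [ 0.0538 -0.0011 -0.031 ]
horiz -0.0328 lat -0.0003 up 0.0448 mom [-2.53  1.    0.04]
```

Call:
{"method": "arm_command", "body": {"plan": "-0.0009 0 0.0005 0;-0.0009 0 0.0005 0;-0.0009 0 0.0005 0;0 0 0 0;0 0 0 0"}}

```text
clock: 24.78
tcp_pos: [0.5109, -0.1739, 0.1199]
orientation: [-2.706, -1.596, 0.002]
contact_force: [-6.4, -4.4, 7.2]
grip_width: 0.0234
gripper_force: 72.8
```

```bash
python3 -c "
from h import *
where()"
```

```text
TCP [ 0.5109 -0.1739  0.1199] head 61.06 F [-6.4 -4.4  7.2] q [-0.39  0.49  0.79  2.01 -0.47  0.83  0.16] t 24.775
pitch 29.31 roll 0.41 n 9108 mean(tool) [ 0.0538 -0.0011 -0.031 ]
horiz -0.0329 lat -0.0006 up 0.0444 mom [-0.91  1.18  0.04]
```

Call:
{"method": "arm_command", "body": {"plan": "-0.0005 -0.0005 -0.0009 0;-0.0005 -0.0003 -0.0009 0;0 0 0 0;0 0 0 0"}}

```text
clock: 25.32
tcp_pos: [0.5104, -0.1735, 0.1204]
orientation: [2.705, 1.596, -0.002]
contact_force: [1.1, -5.8, -11.9]
grip_width: 0.0234
gripper_force: 70.8
```

Call:
{"method": "arm_command", "body": {"plan": "0 0 0 0;0 0 0 0;0 0 0 0;0 0 0 0;0 0 0 0;0 0 0 0", "hand": -0.3}}

```text
clock: 26.08
tcp_pos: [0.5109, -0.173, 0.1212]
orientation: [-2.705, -1.598, -0.0]
contact_force: [1.1, -0.3, 0.6]
grip_width: 0.0552
gripper_force: 0.0
```

```bash
python3 -c "
from h import *
where()"
```

```text
TCP [ 0.5109 -0.173   0.1212] head 61.16 F [ 1.1 -0.3  0.6] q [-0.4   0.49  0.79  2.01 -0.47  0.83  0.16] t 26.075
pitch 29.25 roll 0.16 n 8620 mean(tool) [ 0.0527 -0.0008 -0.0294]
horiz -0.0321 lat -0.0002 up 0.0457 mom [ 0.04  0.01 -0.01]
```

Call:
{"method": "arm_command", "body": {"plan": "0 0 -0.01 0;0 0 -0.015 0;0 0 -0.02 0;-0.005 0 -0.02 0;-0.01 0 -0.02 0;0 0 0 0;0 0 0 0;0 0 0 0"}}

```text
clock: 27.12
tcp_pos: [0.5032, -0.1857, 0.2055]
orientation: [-2.704, -1.598, 0.002]
contact_force: [-0.5, -0.4, 0.4]
grip_width: 0.0555
gripper_force: 0.0
```

```bash
python3 - <<'E'
from h import *
def dial():
    o,im,d,W=wrist()
    M=np.array([.5262,-.1448,.0755]);h=np.radians(61.2)
    B=np.stack([[np.cos(h)*.75**.5,np.sin(h)*.75**.5,.5],[-np.sin(h),np.cos(h),0],[-.5*np.cos(h),-.5*np.sin(h),.75**.5]],1)
    L=(W-M)@B
    m=(im.min(-1)>110)&(np.abs(L[...,1])<.035)&(np.abs(L[...,2]-.055)<.005)&(L[...,0]>.01)&(L[...,0]<.1)
    q=L[m]; (c,rad)=cv2.minEnclosingCircle((q[:,:2]*1000).astype(np.float32))
    A=np.c_[q[:,:2],np.ones(len(q))]; p=np.linalg.lstsq(A,q[:,2],rcond=None)[0]
    print(o["clock"],len(q),q.mean(0).round(4),c,rad,"tilt",p[:2].round(3)); return im
im=dial()
for _ in range(8): eyes.grab_frame("scene")
dial(); cv2.imwrite("pics/w5.png",im[...,::-1])
E
```

```text
27.125 3625 [0.0542 0.0009 0.0547] (50.81280517578125, 0.8896859884262085) 28.49481773376465 tilt [-0.009  0.   ]
27.575 3616 [0.0543 0.0009 0.0548] (51.538272857666016, 1.484371542930603) 28.230106353759766 tilt [-0.01 -0.  ]
```

View pics/w5.png

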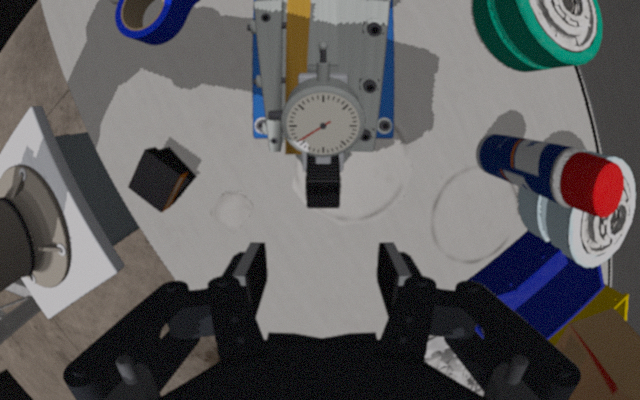

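The wrist view shows the dial at (322,120). It sits straight in the way, about 30 mm past the mouth and 0.9 mm off the middle, tilt 0.01 rad, not creeping. The arm is clear, so I'm handing it in.

```bash
python3 -c "
from h import *
print(ticket.hand_in())"
```

```text
the job is handed in; nothing more can be done
None
```

The dial gauge is wedged in the stand's way about 30 mm past the mouth and stayed there after release; I've handed the job in at about 28 s, but it returned no verdict, and I could not read the force on the gib directly (peak push was about 28 N).

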